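# Stand the orange-footed post upright on the lab bench

## Robot

A 6-joint arm with a two-finger parallel gripper is mounted at the origin on the work surface. World frame = base frame: x ahead of the robot, y to its left, z up, the work surface at z = 0. Lengths are in m, angles in rad, forces in N, time in s.
With the tool pointing down it reaches from about 0.25 to 0.8 m from the base axis. Payload 8.5 kg.
Tool frame: the origin (TCP) lies midway between the tips of the shut fingers; the grasp point (between the pads) lies 19 mm behind it (bot.grip_depth is the distance from the TCP to the grasp point, in m); z points along the fingers, y is the line along which they close (so a half turn about z gives the same grasp; the last joint's range is limited). The gripper opens to 85 mm and grips with 20 to 120 N. Pads are 22 mm wide; open, the fingers measure 114 mm over their backs; the gripper's body (76 mm by 85 mm) begins 54 mm behind the grasp point. The pads swing forward as they close: fully open they stand 13 mm farther back than shut.
Start: joints at [0, 0.238, -0.013, 1.319, 0, 1.571], TCP at [0.525, -0, 0.231] pointing down, gripper open.
Joint ranges: [-2.66, 2.66], [-1.03, 1.9], [-1.14, 1.46], [-1.82, 2.27], [-1.45, 1.34], [-3.14, 3.14]. Speed limits (rad/s): [2.22, 2.22, 2.79, 3.14, 3.14, 3.14].

## Interface

Orientations are given as a rotation vector (axis times angle).
In Python, from bench import state, eyes, order, bot gives the robot as it stands.
- The arm moves only by the shell command python3 -m jog 'ROWS' [OPENING] [FORCE]. ROWS is JSON, one flat list of numbers, 4 for each row, row after row: the shift along the tool's x, y, z in m, then the turn about the tool's z in degrees. A call has exactly 8 rows; each row shifts and turns the commanded pose from where the row before left it, along the tool's axes as they then stand; what a row does not reach is not made up. A row lasts 1/10 s, in which the tool goes at most 50 mm and 8.59 degrees, less where a joint would pass 70% of its speed; a pose out of reach is approached as far as the arm can. A call is refused whole if a number of a shift passes 0.05 or a number of a turn 8.59, either way. A call with a gripper value outside its range is refused whole. OPENING is the finger opening in m, from 0 to 0.0854, set as the call begins (- or left out, the last holds). The fingers move at their own pace and stop on an object; FORCE is the grip in N (left out, the last holds). Time passes only in rows, so rows that do not move let the fingers close, or fill a call up. It gives the time, the measured TCP pose, the force, the opening and the grip force at its end, in the units of the state.
- state(): the state, without advancing time (a new reading comes with each control period).
- eyes.get_image(name): name is "scene" or "side" or "wrist"; returns a dict with "color" (400x640x3 uint8, red, green, blue), "fovy" (degrees; the focal length in pixels is half the picture's height over the tangent of half this angle, whatever the lens; pixels are square), "cx", "cy" (the principal point, pixels), "world_from_camera" (4x4, takes a point from camera to world coordinates). Camera axes: x right, y up, looking along -z (the intrinsics and any distortion apply to the point x, -y, -z); pixel columns grow to the right and rows downward; lengths in m; the calibration is good to about 2 mm. A picture is of the moment at which its call begins. There is no depth.
- order.finish_job(): hands the job in; it is judged then, once.
The state is a dict: "time": time; "joint_positions": joint angles; "qd": joint speeds; "effort": joint torques, N m; "tcp_pos": TCP position; "orientation": TCP orientation; "wrist_force": force on the tool from outside, world axes, zero at the start; "moment": the same for the moment, N m; "grip_width": opening from 0.0 (shut) to 1.0 (fully open); "gripper_force": force on a finger pad.
Only numpy, scipy, OpenCV 4.12 (cv2) and the standard library are available. Lean on these libraries where they do the work, as an engineer would, in place of code of your own. Each camera call takes 0.05 s, during which the arm holds its last target. There are 200 camera calls.

## Task

Two ball-topped stand posts are lying on the bench. Swing the one with the orange foot up, with its foot staying down on the bench as the pivot, and leave it standing upright on its foot about where its foot lay, let go. Leave the blue-footed post and the white bottle as they are.

Things in the scene. Friction and masses are not known exactly. Their poses are not given: they have to be found in the camera images.
- orange_ball (a point): centre of the black ball (42 mm) topping the ORANGE-footed post: loose, 191 mm long, 0.3 to 0.55 kg, foot-heavy; aluminium rod 16 mm thick, ball centre 170 mm from the foot's underside. Lies with ball centre 21 mm high. z axis: from foot to ball; y level, along the foot's pivot edge. Pinched across the ball by flat fingers the post can turn about the line between them, so the gripper may stay pointing down.
- orange_foot (a point): centre of the underside of the same post's orange square foot plate, 70 x 70 x 14 mm; axes as orange_ball. Lying, it is 36 mm high with one side of the foot down, its lower edge the pivot; standing, at height 0 and 35 mm farther from where the ball lay. Standing, the ball centre is 170 mm high; the post tips over only beyond 25 degrees.
- blue_ball (a point): centre of the black ball of the post with the BLUE foot, otherwise the same post, loose and lying likewise; axes as orange_ball. Not to be moved.
- bottle_mid (a point): the middle, half-way up, of a loose white bottle standing on the bench, 60 mm in diameter, 160 mm tall. Not to be moved.
Not all that is in view belongs to the job. Leave any green look-alike of the part that bears orange_ball alone.

How it is judged:
At the end, for the whole second after the job is handed in: The orange-footed post stands on its foot on the bench, upright within 10 degrees, the underside of its foot within 12 mm of the bench and within 110 mm of where it lay at the start (standing up about its edge accounts for 50 mm of that) (angle between orange_ball's own z axis and vertical below 0.17 rad and height (world z) of orange_foot below 0.012 m and distance of orange_foot from where it was at the start of the episode below 0.11 m); the robot touches nothing.
It fails at once if the orange foot is carried clear of the bench (its underside's centre above 60 mm) (height (world z) of orange_foot above 0.06 m).
It fails at once if the blue-footed post is moved by more than 20 mm (distance of blue_ball from where it was at the start of the episode above 0.02 m).
It fails at once if the bottle is moved by more than 20 mm (distance of bottle_mid from where it was at the start of the episode above 0.02 m).
It also fails if it takes over 43 s, if anything falls off the work surface, if the arm or the gripper's body presses on something with over 40 N, if the wrist force passes 120 N, or if a joint passes its speed limit or range.

## Working session

There is one attempt and no reset: what is moved stays moved. The work goes in short steps, Python scripts to look and compute and a shell command to move; the robot and the scene stay as the last step left them, time stands still between calls to the robot, and variables do not carry over. Pictures are saved under pics/ and viewed, at most 10 in all, crops included, and the job is handed in when it is done.

```bash
mkdir -p pics; ls; python3 - <<'E'
from bench import state,eyes,order,bot
import cv2,numpy as np
a=[]
for n in("scene","side"):
    i=eyes.get_image(n);print(n,i['fovy'],i['cx'],i['cy'],[k for k in i]);print(np.round(i['world_from_camera'],4).tolist())
    cv2.imwrite(f'pics/{n}0.png',i['color'][:,:,::-1])
    np.save(f'pics/{n}T.npy',i['world_from_camera'])
    a.append(i['color'][:,:,::-1])
s=state();print(s['tcp_pos'],s['orientation'],bot.grip_depth)
E
```

```text
pics
scene 49.12312588822123 316.7962668592331 203.27291740727955 ['color', 'fovy', 'cx', 'cy', 'world_from_camera']
[[-0.6377, -0.6375, 0.4324, 1.1411], [0.7703, -0.5333, 0.3497, 0.4696], [0.0077, 0.5561, 0.8311, 1.1234], [0.0, 0.0, 0.0, 1.0]]
side 50.55301621498145 326.9333492254772 199.12720978542026 ['color', 'fovy', 'cx', 'cy', 'world_from_camera']
[[-0.974, 0.1194, -0.1926, 0.4184], [-0.2265, -0.4936, 0.8396, 0.8733], [0.0052, 0.8614, 0.5078, 0.5825], [0.0, 0.0, 0.0, 1.0]]
[ 5.24634591e-01 -6.88693664e-06  2.30759895e-01] [-2.22081594e+00 -2.22079811e+00  1.38582301e-03] 0.0187
```

View pics/scene0.png

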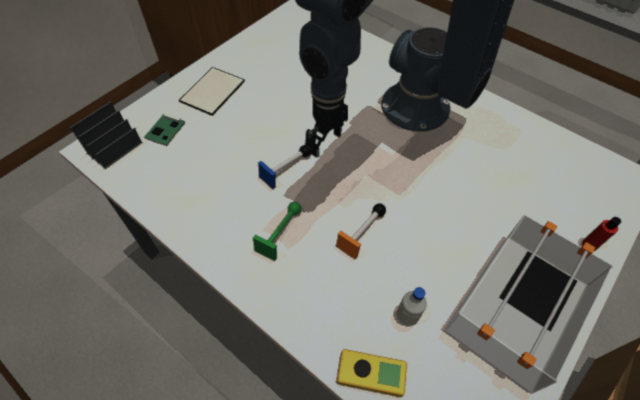

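View pics/side0.png

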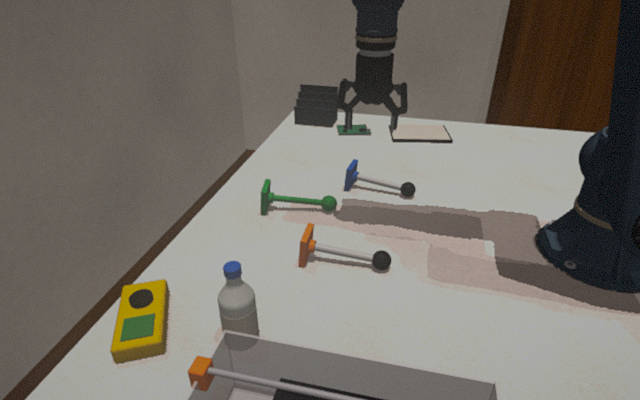

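The scene holds three posts (scene-image pixels):
- Orange foot: foot (348,245), ball (379,210).
- Blue foot: foot (267,174), ball about (312,150).
- Green look-alike: foot (265,247), ball (294,208).

The one meant has the orange foot and black ball. In the side view its foot is at (307,247) and its ball at (382,260). The orange blocks on the rack aren't posts. Next I'll confirm this in a crop and triangulate.

```bash
cat > h.py <<'E'
import numpy as np,cv2
from scipy.optimize import least_squares
from bench import eyes,state
def ray(i,u,v):
    T=i['world_from_camera'];f=200/np.tan(np.radians(i['fovy']/2))
    d=T[:3,:3]@np.array([(u-i['cx'])/f,-(v-i['cy'])/f,-1]);return T[:3,3],d/np.linalg.norm(d)
def onz(i,p,z):
    o,d=ray(i,*p);return o+d*(z-o[2])/d[2]
def tri(rs):
    A=sum(np.eye(3)-np.outer(d,d) for o,d in rs);b=sum((np.eye(3)-np.outer(d,d))@o for o,d in rs)
    return np.linalg.solve(A,b)
def blob(mask,near,r):
    m=np.zeros(mask.shape,np.uint8);cv2.circle(m,near,r,1,-1);m=(m*mask).astype(np.uint8)
    n,l,s,c=cv2.connectedComponentsWithStats(m);k=1+np.argmax(s[1:,4]);return c[k],s[k]
def dark(c): return c.max(2)<60
def orange(c): 
    c=c.astype(int);return (c[:,:,0]>110)&(c[:,:,0]-c[:,:,2]>80)
E
python3 - <<'E'
from h import *
I={n:eyes.get_image(n) for n in("scene","side")}
near={"scene":((379,210),(348,245)),"side":((382,260),(307,247))}
B=[];F=[]
for n,i in I.items():
    b,sb=blob(dark(i['color']),near[n][0],14);f,sf=blob(orange(i['color']),near[n][1],26)
    print(n,b,sb,f,sf,'ball@21mm',onz(i,b,.021),'foot@35',onz(i,f,.035))
    B.append(ray(i,*b));F.append(ray(i,*f))
b,f=tri(B),tri(F);print('tri',b,f,np.linalg.norm(b-f),'yaw',np.degrees(np.arctan2(*(b-f)[1::-1])))
print('bottle',onz(I['scene'],(411,318),0.0),'blueball',onz(I['side'],(408,190),.021),'green',onz(I['side'],(329,203),.02))
c=[cv2.resize(I['scene']['color'][180:270,310:410],(400,360)),cv2.resize(I['side']['color'][210:300,290:390],(400,360))]
cv2.imwrite('pics/crop.png',np.hstack(c)[:,:,::-1])
E
```

```text
scene [379.30434783 209.45217391] [373 204  13  13 115] [349.19230769 238.68269231] [339 231  22  16 104] ball@21mm [0.46415651 0.16412869 0.021     ] foot@35 [0.60899756 0.15937374 0.035     ]
side [381.23481781 260.26315789] [373 251  18  19 247] [306.968 232.52 ] [301 223  13  20 125] ball@21mm [0.46328059 0.16431811 0.021     ] foot@35 [0.63613956 0.12238768 0.035     ]
tri [0.46349458 0.16378634 0.02034291] [0.62381604 0.16785068 0.06723133] 0.1670868399466304 yaw -178.54779644670086
bottle [0.67740088 0.41880476 0.        ] blueball [ 0.42844855 -0.15427972  0.021     ] green [ 0.62208284 -0.03878907  0.02      ]
```

View pics/crop.png

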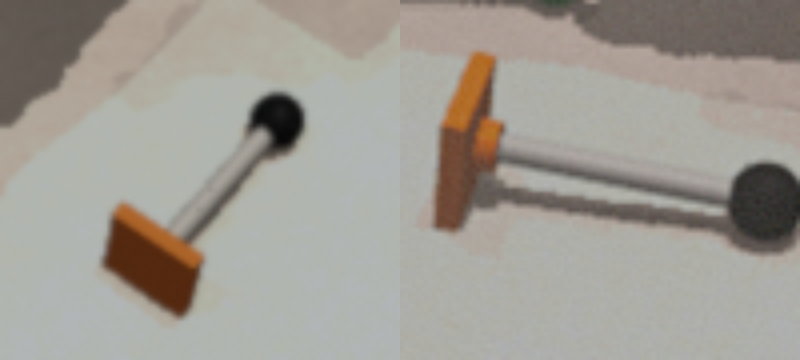

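The crop confirms it: orange foot, grey rod, black ball. The lower edge of the foot's underside runs from scene pixel (336.2,245.5) to (355.8,259.3). I'll get the axis from that.

```bash
python3 - <<'E'
from h import *
i=eyes.get_image("scene");p=onz(i,(336.2,245.5),0);q=onz(i,(355.8,259.3),0);m=(p+q)/2;b=np.array([.4637,.1641,.021])
print(p,q,np.linalg.norm(p-q),m,'edge ang',np.degrees(np.arctan2(*(q-p)[1::-1])),'len',np.linalg.norm((m-b)[:2]),'axis ang',np.degrees(np.arctan2(*(m-b)[1::-1])))
j=eyes.get_image("side")
p=onz(j,(290+433/4,210+228/4),0);print('side corner',p, 'rod exits', onz(i,(310+175/4,180+240/4),.034),onz(j,(290+505/4,210+143/4),.034))
from scipy.spatial.transform import Rotation as R
print(R.from_rotvec(state()['orientation']).as_matrix().round(3))
E
```

```text
[0.63406995 0.13411942 0.        ] [0.63320272 0.20445886 0.        ] 0.07034479271344983 [0.63363634 0.16928914 0.        ] edge ang 90.70638381001648 len 0.17001554387748521 axis ang 1.7490279157509345
side corner [0.4269357  0.15205976 0.        ] rod exits [0.60361154 0.17161128 0.034     ] [0.39474011 0.11376033 0.034     ]
[[ 0.     1.    -0.001]
 [ 1.    -0.     0.   ]
 [ 0.    -0.001 -1.   ]]
```

```bash
python3 -m jog '[0.0205,-0.0076,0.0139,0, 0.0205,-0.0076,0.0139,0, 0.0205,-0.0076,0.0139,0, 0.0205,-0.0076,0.0139,0, 0.0205,-0.0076,0.0139,0, 0.0205,-0.0076,0.0139,0, 0.0205,-0.0076,0.0139,0, 0.0205,-0.0076,0.0139,0]' 0.085 30
python3 -m jog '[0,0,0,-8,0,0,0,-8,0,0,0,-8,0,0,0,-8,0,0,0,-8,0,0,0,-8,0,0,0,-8,0,0,0,-8]'
python3 -c "
from bench import state;print(state()['joint_positions'])"
```

```text
time: 1.1
tcp_pos: [0.4637, 0.1648, 0.1196]
orientation: [2.222, 2.221, 0.0]
wrist_force: [0.7, -0.2, 0.7]
grip_width: 0.993
gripper_force: 0.0
time: 1.9
tcp_pos: [0.4641, 0.164, 0.1201]
orientation: [-0.698, -3.063, 0.0]
wrist_force: [0.4, -0.3, 0.0]
grip_width: 0.992
gripper_force: 0.0
[ 3.39628073e-01  2.48312979e-01 -2.97440790e-01  1.02520028e+00
  5.07376592e-05  7.87656100e-01]
```

```bash
python3 -m jog '[0,0,0,-8,0,0,0,-8,0,0,0,-8,0,0,0,-3.3,0,0,0,0,0,0,0,0,0,0,0,0,0,0,0,0]'
python3 - <<'E'
from h import *
i=eyes.get_image("wrist");cv2.imwrite('pics/w1.png',i['color'][:,:,::-1])
m=dark(i['color']).astype(np.uint8)
n,l,s,c=cv2.connectedComponentsWithStats(m)
for k in range(1,n):
    if s[k,4]>300: print(c[k],s[k],onz(i,c[k],.021))
print(state()['tcp_pos'])
E
```

```text
time: 2.7
tcp_pos: [0.4642, 0.164, 0.1201]
orientation: [0.034, -3.141, 0.0]
wrist_force: [0.3, 0.1, 0.3]
grip_width: 0.993
gripper_force: 0.0
[319.22651934 200.87292818] [ 297  178   46   46 1629] [0.46660909 0.16447378 0.021     ]
[317.48590672 352.76610187] [   44   254   552   146 37713] [0.64804543 0.16629824 0.021     ]
[ 17.96021021 309.24924925] [   0  292   48   46 1332] [ 0.59441892 -0.15096979  0.021     ]
[0.46416535 0.16400322 0.12008422]
```

View pics/w1.png

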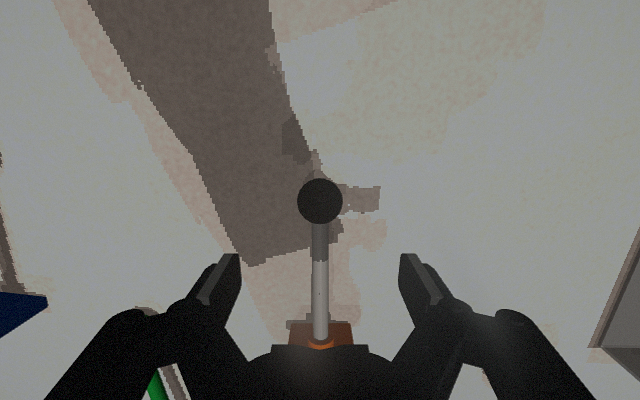

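The wrist view shows the ball at (319,201), centred between the fingers, with the rod running straight toward the gripper. So the alignment is good; I'll descend and grip.

```bash
python3 -m jog '[0,0,0.018,0,0,0,0.018,0,0,0,0.018,0,0,0,0.018,0,0,0,0.018,0,0,0,0.015,0,0,0,0.011,0,0,0,0,0]'
python3 -m jog '[0,0,0,0,0,0,0,0,0,0,0,0,0,0,0,0,0,0,0,0,0,0,0,0,0,0,0,0,0,0,0,0]' 0.03 30
```

```text
time: 3.55
tcp_pos: [0.4633, 0.1637, 0.0029]
orientation: [0.035, -3.139, 0.001]
wrist_force: [0.3, 0.6, -0.5]
grip_width: 0.995
gripper_force: 0.0
time: 4.35
tcp_pos: [0.4647, 0.1643, 0.0049]
orientation: [-0.036, 3.14, 0.001]
wrist_force: [-0.5, 1.1, 6.4]
grip_width: 0.475
gripper_force: 29.5
```

```bash
python3 - <<'E'
import numpy as np
t=np.radians(np.linspace(6.95,101.6,33));x=-.1736*np.cos(t);z=.1736*np.sin(t)
r=np.c_[-np.diff(x),-np.diff(z)].round(4)
for k in range(0,32,8): print(','.join(f'{a},0,{b},0' for a,b in r[k:k+8]))
E
```

```text
-0.0013,0,-0.0089,0,-0.0018,0,-0.0088,0,-0.0022,0,-0.0087,0,-0.0027,0,-0.0086,0,-0.0031,0,-0.0084,0,-0.0035,0,-0.0082,0,-0.004,0,-0.008,0,-0.0044,0,-0.0078,0
-0.0048,0,-0.0076,0,-0.0051,0,-0.0073,0,-0.0055,0,-0.0071,0,-0.0059,0,-0.0068,0,-0.0062,0,-0.0065,0,-0.0065,0,-0.0061,0,-0.0068,0,-0.0058,0,-0.0071,0,-0.0054,0
-0.0074,0,-0.005,0,-0.0077,0,-0.0047,0,-0.0079,0,-0.0043,0,-0.0081,0,-0.0038,0,-0.0083,0,-0.0034,0,-0.0084,0,-0.003,0,-0.0086,0,-0.0025,0,-0.0087,0,-0.0021,0
-0.0088,0,-0.0016,0,-0.0089,0,-0.0012,0,-0.0089,0,-0.0007,0,-0.009,0,-0.0003,0,-0.009,0,0.0002,0,-0.0089,0,0.0007,0,-0.0089,0,0.0011,0,-0.0088,0,0.0016,0
```

```bash
python3 -m jog '[-0.0013,0,-0.0089,0,-0.0018,0,-0.0088,0,-0.0022,0,-0.0087,0,-0.0027,0,-0.0086,0,-0.0031,0,-0.0084,0,-0.0035,0,-0.0082,0,-0.004,0,-0.008,0,-0.0044,0,-0.0078,0]'
python3 -c "
from h import *
i=eyes.get_image('side');cv2.imwrite('pics/s1.png',cv2.resize(i['color'][130:330,220:460,::-1],(720,600)))"
```

```text
time: 5.15
tcp_pos: [0.4874, 0.1645, 0.0721]
orientation: [0.036, -3.141, 0.0]
wrist_force: [0.7, 0.6, -1.8]
grip_width: 0.472
gripper_force: 30.5
```

View pics/s1.png

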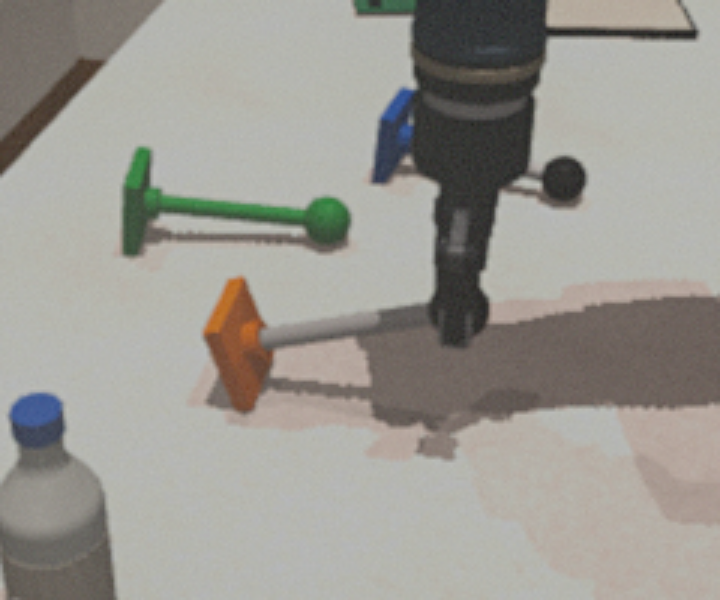

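The ball is pinched at about (458,310) in the crop. The post is tilting with its foot edge still on the bench at (243,405), so I'll carry on along the arc.

```bash
python3 -m jog '[-0.0048,0,-0.0076,0,-0.0051,0,-0.0073,0,-0.0055,0,-0.0071,0,-0.0059,0,-0.0068,0,-0.0062,0,-0.0065,0,-0.0065,0,-0.0061,0,-0.0068,0,-0.0058,0,-0.0071,0,-0.0054,0]'
python3 -m jog '[-0.0074,0,-0.005,0,-0.0077,0,-0.0047,0,-0.0079,0,-0.0043,0,-0.0081,0,-0.0038,0,-0.0083,0,-0.0034,0,-0.0084,0,-0.003,0,-0.0086,0,-0.0025,0,-0.0087,0,-0.0021,0]'
python3 -c "
from h import *
i=eyes.get_image('side');cv2.imwrite('pics/s2.png',cv2.resize(i['color'][130:330,220:460,::-1],(720,600)))"
```

```text
time: 6.0
tcp_pos: [0.5356, 0.1656, 0.1245]
orientation: [0.036, -3.141, -0.0]
wrist_force: [1.1, 0.3, -1.2]
grip_width: 0.468
gripper_force: 30.5
time: 6.8
tcp_pos: [0.6009, 0.1671, 0.1532]
orientation: [-0.036, 3.141, 0.0]
wrist_force: [-0.3, -0.1, 0.8]
grip_width: 0.473
gripper_force: 31.1
```

View pics/s2.png

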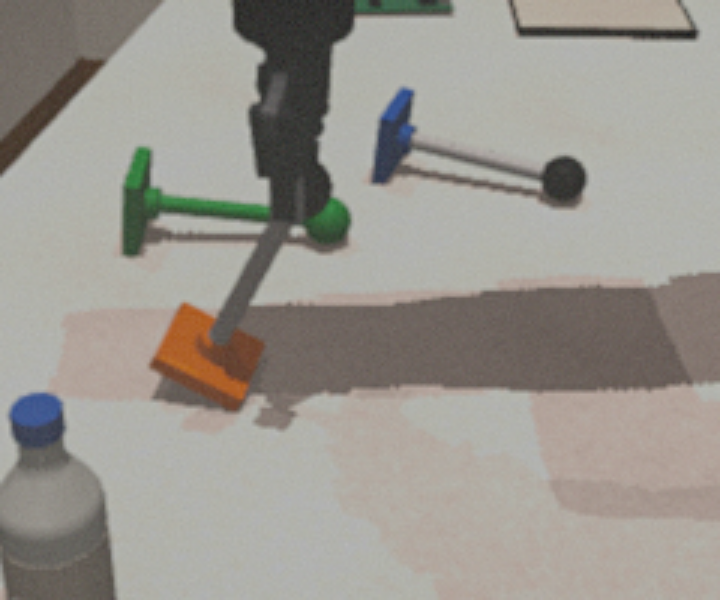

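The post is now about 25° from vertical with its foot edge down. The ball has crept slightly toward the robot side of the pads. I'll finish the arc with a slightly firmer grip.

```bash
python3 -m jog '[-0.0088,0,-0.0016,0,-0.0089,0,-0.0012,0,-0.0089,0,-0.0007,0,-0.009,0,-0.0003,0,-0.009,0,0.0002,0,-0.0089,0,0.0007,0,-0.0089,0,0.0011,0,-0.005,0,0.001,0]' - 40
python3 -c "
from h import *
i=eyes.get_image('side');cv2.imwrite('pics/s3.png',cv2.resize(i['color'][130:330,200:440,::-1],(720,600)))"
```

```text
time: 7.65
tcp_pos: [0.6689, 0.1688, 0.1538]
orientation: [-0.035, 3.14, 0.001]
wrist_force: [1.1, 1.7, 6.4]
grip_width: 0.472
gripper_force: 42.1
```

View pics/s3.png

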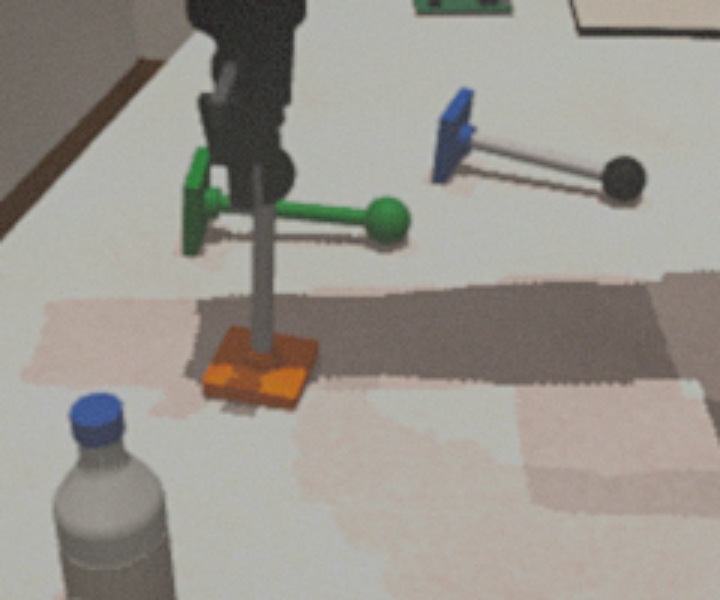

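The post stands essentially upright and the foot is taking load (about 6 N up). Time to release and retreat upward.

```bash
python3 -m jog '[0,0,0,0,0,0,0,0,0,0,0,0,0,0,0,0,0,0,0,0,0,0,0,0,0,0,0,0,0,0,0,0]' 0.08
python3 -m jog '[0,0,-0.01,0,0,0,-0.015,0,0,0,-0.02,0,0,0,-0.02,0,0,0,-0.02,0,0,0,-0.02,0,0,0,-0.02,0,0,0,0,0]'
python3 -c "
from h import *
i=eyes.get_image('side');j=eyes.get_image('scene')
cv2.imwrite('pics/s4.png',np.hstack([cv2.resize(i['color'][130:330,200:400,::-1],(400,400)),cv2.resize(j['color'][130:330,250:450,::-1],(400,400))]))"
```

```text
time: 8.5
tcp_pos: [0.6675, 0.1686, 0.1537]
orientation: [0.036, -3.141, 0.0]
wrist_force: [0.1, 1.0, 0.5]
grip_width: 0.934
gripper_force: 0.0
time: 9.3
tcp_pos: [0.6684, 0.1689, 0.2825]
orientation: [-0.036, 3.136, 0.002]
wrist_force: [0.3, 0.0, -0.5]
grip_width: 0.935
gripper_force: 0.0
```

View pics/s4.png

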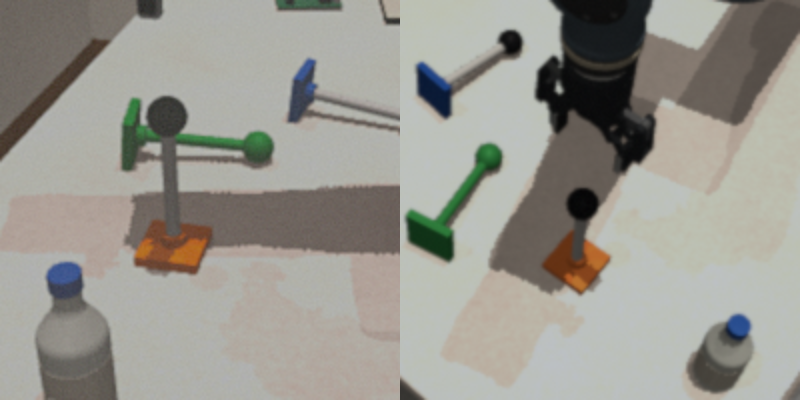

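The post stands free on its foot, with its ball at (166,117) in the side crop and (582,204) in the scene crop. The gripper is clear, and the blue post and bottle haven't moved. I'll hand it in.

```bash
python3 -c "
from bench import order;print(order.finish_job())"
```

```text
the job is handed in; nothing more can be done
None
```

The orange-footed post is standing upright on its foot, released, about where its foot lay. The blue-footed post and the bottle look untouched in the last pictures; I handed the job in at about 9.4 s, and no verdict came back.

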